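Square up a row of card boxes on the archive's alignment board

ROBOT

A 6-joint arm with a two-finger parallel gripper is mounted at the origin on the work surface. World frame = base frame: x ahead of the robot, y to its left, z up, the work surface at z = 0. Lengths are in m, angles in degrees, forces in N, time in s.
With the tool pointing down it reaches from about 0.3 to 0.75 m from the base axis. Payload 8.5 kg.
Tool frame: the origin (TCP) lies on the centre line of the jaws, within the pads' length; the fingertips stand 19 mm ahead of it and the grasp point (between the pads) is the TCP (env.tcp_to_tips is the z of the fingertips in the tool frame, in m); z points along the fingers, y is the line along which they close (so a half turn about z gives the same grasp; the last joint's range is limited). The gripper opens to 85 mm and grips with 20 to 120 N. Pads are 22 mm wide; open, the fingers measure 114 mm over their backs; the gripper's body (76 mm by 85 mm) begins 54 mm behind the grasp point. The pads swing forward as they close: fully open they stand 13 mm farther back than shut.
Start: joints at [57.164, 21.807, 74.336, -0, 83.858, -12.336], TCP at [0.193, 0.515, 0.25] pointing down, gripper open.
Joint ranges: [-178.18, 178.18], [-50.72, 133.34], [12.68, 142.11], [-81.47, 261.47], [9.98, 163.14], [-165.26, 165.26]. Speed limits (degrees/s): [136.94, 136.94, 180, 180, 180, 180].

INTERFACE

Orientations are given as a 3x3 rotation matrix whose columns are the frame's x, y, z axes.
In Python, from rig import env gives the robot as it stands.
- The arm moves only by the tool servo_tool, never from a script. Its argument "steps" is a list of rows, each an object of numbers: "tx", "ty", "tz": the shift along the world's x, y, z in cm; "yaw": the turn about the world's z in degrees; "claw": the finger opening in cm, from 0 to 8.54. In form: [{"tx": .., "ty": .., "tz": .., "yaw": .., "claw": ..}, ...]. A call has 1 to 20 rows; each row shifts and turns the commanded pose from where the row before left it; what a row does not reach is not made up. A row lasts 1/10 s, in which the tool goes at most 50 mm and 8.59 degrees, less where a joint would pass 70% of its speed; a pose out of reach is approached as far as the arm can. A call with a gripper value outside its range is refused whole. The fingers move at their own pace and stop on an object; "newtons" is the grip in N (left out, the last holds). Time passes only in rows, so rows that do not move let the fingers close. It gives the time, the measured TCP pose, the force, the opening and the grip force at its end, in the units of the state.
- env.observe(): the state, without advancing time (a new reading comes with each control period).
- env.get_image(name): name is "scene" or "top" or "wrist"; returns (picture, depth): 420x560x3 uint8, red, green, blue; 420x560 float32, m along the optical axis (not along the pixel's ray), 0 where there is no reading.
- env.camera_model(name): a dict with "fovy" (degrees; the focal length in pixels is half the picture's height over the tangent of half this angle, whatever the lens; pixels are square), "cx", "cy" (the principal point, pixels), "T" (4x4, takes a point from camera to world coordinates). Camera axes: x right, y down, z forward; pixel columns grow to the right and rows downward; lengths in m; the calibration is good to about 2 mm. A picture is of the moment at which its call begins: read the wrist's pose just before it. camera_model takes no time and is no camera call; for the wrist camera it gives the pose at the moment of the call.
- env.close_job(): hands the job in; it is judged then, once.
The state is a dict: "time_s": time; "q": joint angles; "qvel": joint speeds; "joint_efforts": joint torques, N m; "position": TCP position; "tool_rot": TCP orientation; "ft_force": force on the tool from outside, world axes, zero at the start; "wrist_torque": the same for the moment, N m; "grip_width": finger opening in m; "gripper_force": force on a finger pad.
Only numpy, scipy, OpenCV 4.12 (cv2) and the standard library are available. Lean on these libraries where they do the work, as an engineer would, in place of code of your own. Each camera call takes 0.05 s, during which the arm holds its last target. There are 200 camera calls.

TASK

First turn the knob on the sloping grey block until the pointer on the end of the metal back rail stands level with the mark on the little clip beside it. Then slide the three old card boxes over the white board into a straight, even row: each with a short end against the rail, square to it and centred on one of the rail's three tabs, one box per tab, without pushing the rail off its mark. The box bottoms are weak, so do not lift or tip the boxes, and leave the brush, the jar and the tied bundle where they are.

Things in the scene. Friction and masses are not known exactly. Their poses are not given: they have to be found in the camera images.
- board: Fixed white board, 12 mm thick, on the table. Origin at table height; the board reaches 200 mm to the robot (-x), 160 mm away (+x), 190 mm right (-y), 285 mm left (+y). x points away from the robot, square to the rail; y runs along the rail, z up. A grey block 75 mm square with a sloping face, 64 mm high at its middle, stands at its left edge.
- box_1: One of three alike closed cardboard card boxes, 85 mm (own x) by 60 mm (own y) by 50 mm high, about 0.2 kg, loose on the board, long side roughly square to the rail. Origin at the centre of the underside, z up. They may go to any tab; either short end may be at the rail.
- box_2: Second card box, same as box_1.
- box_3: Third card box, same as box_1.
- tab_1 (a point): Point on the rail's near face, at the board's top, under the right-hand (-y) tab; axes as the board's: a box in place has its centre 42.5 mm to -x. Rail: aluminium bar along y, 16 mm thick, 31 mm high, moved along x by the knob only, reaching 60 mm right of this and 80 mm left of tab_3. Tabs: nubs 8 mm wide, 10 mm high, 95 mm apart, with a dark line down the face.
- tab_2 (a point): Same, below the middle tab.
- tab_3 (a point): Same, below the left-hand (+y) tab.
- pointer (a point): Middle of the tip of the thin dark pointer bar (4 mm wide, 26 mm long, along y) on the rail's left (+y) end, 29 mm over the board; moves with the rail.
- mark (a point): Right-hand (-y) end of the dark line (4 mm wide, 27 mm long, along y) on top of the small aluminium clip fixed just left of the pointer, 29 mm over the board. Axes as the board's. The pointer is level with it when both have the same x in the board's frame.
- knob (a joint): Angle of the black knob (rad), growing clockwise as seen looking at its face; range -1.25 to 1.25. Each rad clockwise moves the rail and pointer 10 mm away from the robot (board +x); anticlockwise brings it back. It is stiff (about 0.15 N m) and stays where it is left.
- knob_grip (a point): Point on the knob's axis, 30 mm off the sloping face. z points out of the face (40 degrees from vertical, leaning towards the robot, board -x); x runs along the grip bar and turns with the knob. The bar is 38 mm long, 12 mm thick (its y), from 8 to 34 mm off the face, on a disc of radius 20 mm.
- bundle: Bystander: tied bundle of old papers, about 150 x 110 x 42 mm, origin at the centre of the underside.
- brush: Bystander: dusting brush lying on the table, origin at its underside.
- jar: Bystander: closed glass jar, 60 mm across, 85 mm high, origin at the centre of the underside.
Things that resemble listed ones, but are neither listed nor needed, are in the scene too. Leave any blue look-alike of the box_1 alone.

How it is judged (in metres and radians):
On the way, in this order (a step that is already met when the one before it is completed fails the run):
1. the pointer has been brought level with the mark (x of pointer in the frame of mark between -0.003 and 0.003 m), for 0.3 s.
2. a first box stands square against the rail on a tab (((x of box_1 in the frame of tab_1 between -0.048 and -0.039 m and y of box_1 in the frame of tab_1 between -0.007 and 0.007 m and angle between the x axis of box_1 and the x axis of board, either way round below 0.07 rad) or (x of box_1 in the frame of tab_2 between -0.048 and -0.039 m and y of box_1 in the frame of tab_2 between -0.007 and 0.007 m and angle between the x axis of box_1 and the x axis of board, either way round below 0.07 rad) or (x of box_1 in the frame of tab_3 between -0.048 and -0.039 m and y of box_1 in the frame of tab_3 between -0.007 and 0.007 m and angle between the x axis of box_1 and the x axis of board, either way round below 0.07 rad) or (x of box_2 in the frame of tab_1 between -0.048 and -0.039 m and y of box_2 in the frame of tab_1 between -0.007 and 0.007 m and angle between the x axis of box_2 and the x axis of board, either way round below 0.07 rad) or (x of box_2 in the frame of tab_2 between -0.048 and -0.039 m and y of box_2 in the frame of tab_2 between -0.007 and 0.007 m and angle between the x axis of box_2 and the x axis of board, either way round below 0.07 rad) or (x of box_2 in the frame of tab_3 between -0.048 and -0.039 m and y of box_2 in the frame of tab_3 between -0.007 and 0.007 m and angle between the x axis of box_2 and the x axis of board, either way round below 0.07 rad) or (x of box_3 in the frame of tab_1 between -0.048 and -0.039 m and y of box_3 in the frame of tab_1 between -0.007 and 0.007 m and angle between the x axis of box_3 and the x axis of board, either way round below 0.07 rad) or (x of box_3 in the frame of tab_2 between -0.048 and -0.039 m and y of box_3 in the frame of tab_2 between -0.007 and 0.007 m and angle between the x axis of box_3 and the x axis of board, either way round below 0.07 rad) or (x of box_3 in the frame of tab_3 between -0.048 and -0.039 m and y of box_3 in the frame of tab_3 between -0.007 and 0.007 m and angle between the x axis of box_3 and the x axis of board, either way round below 0.07 rad))), for 0.2 s.
At the end, for the whole second after the job is handed in: The pointer is within 3 mm of the mark (along the board's x); at each of the three tabs stands one box with its short end within 5.5 mm of the rail, centred within 7 mm on the tab and square to the rail within 0.07 rad (4 degrees); the boxes stand flat on the board, at rest (all of step 1 and ((x of box_1 in the frame of tab_1 between -0.048 and -0.039 m and y of box_1 in the frame of tab_1 between -0.007 and 0.007 m and angle between the x axis of box_1 and the x axis of board, either way round below 0.07 rad) or (x of box_2 in the frame of tab_1 between -0.048 and -0.039 m and y of box_2 in the frame of tab_1 between -0.007 and 0.007 m and angle between the x axis of box_2 and the x axis of board, either way round below 0.07 rad) or (x of box_3 in the frame of tab_1 between -0.048 and -0.039 m and y of box_3 in the frame of tab_1 between -0.007 and 0.007 m and angle between the x axis of box_3 and the x axis of board, either way round below 0.07 rad)) and ((x of box_1 in the frame of tab_2 between -0.048 and -0.039 m and y of box_1 in the frame of tab_2 between -0.007 and 0.007 m and angle between the x axis of box_1 and the x axis of board, either way round below 0.07 rad) or (x of box_2 in the frame of tab_2 between -0.048 and -0.039 m and y of box_2 in the frame of tab_2 between -0.007 and 0.007 m and angle between the x axis of box_2 and the x axis of board, either way round below 0.07 rad) or (x of box_3 in the frame of tab_2 between -0.048 and -0.039 m and y of box_3 in the frame of tab_2 between -0.007 and 0.007 m and angle between the x axis of box_3 and the x axis of board, either way round below 0.07 rad)) and ((x of box_1 in the frame of tab_3 between -0.048 and -0.039 m and y of box_1 in the frame of tab_3 between -0.007 and 0.007 m and angle between the x axis of box_1 and the x axis of board, either way round below 0.07 rad) or (x of box_2 in the frame of tab_3 between -0.048 and -0.039 m and y of box_2 in the frame of tab_3 between -0.007 and 0.007 m and angle between the x axis of box_2 and the x axis of board, either way round below 0.07 rad) or (x of box_3 in the frame of tab_3 between -0.048 and -0.039 m and y of box_3 in the frame of tab_3 between -0.007 and 0.007 m and angle between the x axis of box_3 and the x axis of board, either way round below 0.07 rad)) and linear speed of each of box_1, box_2, box_3 below 0.01 m/s and angle between each of box_1, box_2, box_3's own z axis and vertical below 0.05 rad and z of each of box_1, box_2, box_3 in the frame of board below 0.016 m); the robot touches nothing.
It fails at once if a box is lifted more than 18 mm off the board or tipped by more than 0.45 rad (z of any of box_1, box_2, box_3 in the frame of board above 0.03 m or angle between any of box_1, box_2, box_3's own z axis and vertical above 0.45 rad).
It fails at once if the bundle, brush or jar is moved more than 30 mm (distance of any of bundle, brush, jar from where it was at the start of the episode above 0.03 m).
It also fails if it takes over 72 s, if anything falls off the work surface, if the arm or the gripper's body presses on something with over 40 N, if the wrist force passes 120 N, or if a joint passes its speed limit or range.

## Working session

There is one attempt and no reset: what is moved stays moved. The work goes in short steps, Python scripts to look and compute and a tool call to move; the robot and the scene stay as the last step left them, time stands still between calls to the robot, and variables do not carry over. Pictures are saved under pics/ and viewed, at most 10 in all, crops included, and the job is handed in when it is done.

Besides the shell and the picture viewer there is one more tool, called after ">>>" as a command line: name --argument value ..., lists and objects as JSON in quotes. servo_tool: Moves the arm, as the interface text tells. Its arguments: {"type":"object","properties":{"steps":{"type":"array"},"newtons":{"type":"number"}},"required":["steps"]}

```bash
mkdir -p pics; ls; cat > h.py <<'E'
import numpy as np, cv2
from rig import env
def grab(n,save=None):
    m=env.camera_model(n); p,d=env.get_image(n)
    if save: cv2.imwrite('pics/'+save+'.png',p[:,:,::-1]); np.savez('pics/'+save,p=p,d=d,**{k:np.array(v) for k,v in m.items()})
    return p,d,m
def ld(s):
    z=np.load('pics/'+s+'.npz'); return z['p'],z['d'],{k:z[k] for k in('fovy','cx','cy','T')}
def ray(m,uv):
    uv=np.atleast_2d(uv).astype(float); f=210/np.tan(np.radians(float(m['fovy']))/2)
    c=np.c_[(uv[:,0]-m['cx'])/f,(uv[:,1]-m['cy'])/f,np.ones(len(uv))]; T=np.array(m['T'])
    return T[:3,3],c@T[:3,:3].T
def plane(m,uv,z):
    o,r=ray(m,uv); return o+r*((z-o[2])/r[:,2])[:,None]
def cloud(m,d):
    v,u=np.mgrid[:d.shape[0],:d.shape[1]]; o,r=ray(m,np.c_[u.ravel(),v.ravel()])
    return (o+r*d.ravel()[:,None]).reshape(*d.shape,3)
def proj(m,P):
    T=np.array(m['T']); f=210/np.tan(np.radians(float(m['fovy']))/2); c=(np.atleast_2d(P)-T[:3,3])@T[:3,:3]
    return c[:,:2]/c[:,2:]*f+[m['cx'],m['cy']]
E
python3 - <<'E'
from h import *
a=[grab(n,n+'0')[0] for n in('top','scene','wrist')]
for n in('top','scene'): 
    m=env.camera_model(n); print(n,m['fovy'],np.round(m['T'],3).tolist())
print(env.observe())
cv2.imwrite('pics/top0b.png',cv2.resize(a[0],(800,600),interpolation=2)[:,:,::-1])
E
```

```text
pics
top 46.81128360978005 [[-0.019, -0.995, 0.096, 0.402], [-1.0, 0.018, -0.006, 0.026], [0.004, -0.096, -0.995, 1.281], [0.0, 0.0, 0.0, 1.0]]
scene 50.433407403138474 [[0.346, 0.688, -0.638, 1.255], [0.938, -0.249, 0.241, -0.246], [0.007, -0.682, -0.731, 0.948], [0.0, 0.0, 0.0, 1.0]]
{'time_s': 0.15, 'q': array([ 5.71646373e+01,  2.18301890e+01,  7.43710166e+01, -8.73853933e-04,
        8.38579631e+01, -1.23345980e+01]), 'qvel': array([-0.03793819, -0.05179325, -0.14766674,  0.01234089, -0.13601242,
        0.03756747]), 'joint_efforts': array([ 1.94832734e-03, -4.48621273e+01, -2.31343102e+01, -8.58806470e-05,
        3.79838166e-03,  1.32001904e-05]), 'position': array([0.19250549, 0.51499783, 0.24989387]), 'tool_rot': array([[-9.36668033e-01,  3.50218070e-01, -5.47210129e-04],
       [ 3.50218437e-01,  9.36667646e-01, -8.75920388e-04],
       [ 2.05790875e-04, -1.01208970e-03, -9.99999467e-01]]), 'ft_force': array([ 0.48130271, -0.59043733, -0.29781065]), 'wrist_torque': array([0.01886064, 0.01440756, 0.02558352]), 'gripper_force': 0.0, 'grip_width': 0.08533062463352589}
```

View pics/top0b.png

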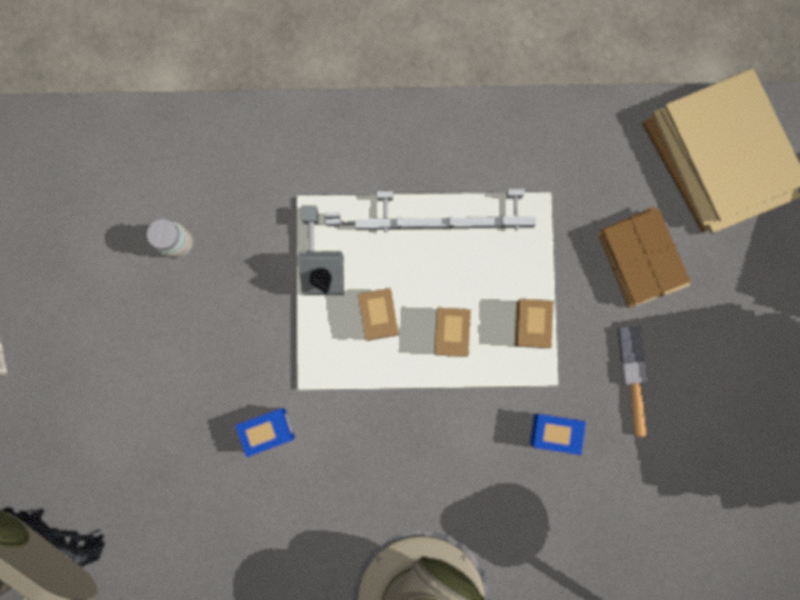

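View pics/scene0.png

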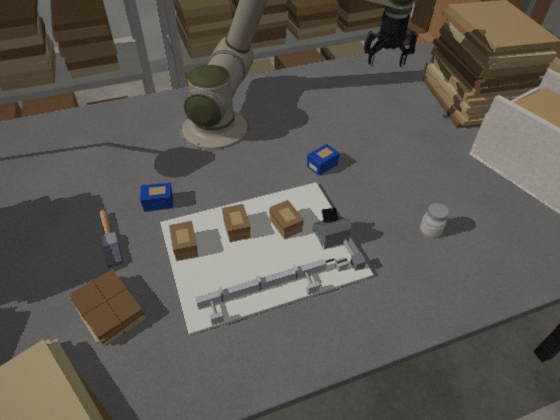

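The top view shows three brown boxes at (378,314), (452,332) and (535,323) on the white board. The knob is at (320,280) and the pointer and clip are near (330,217). The two blue boxes, at (265,432) and (558,434), are look-alikes on the table and I'll leave them. Next I'll measure coarsely, then move the wrist camera over the board.

```bash
python3 - <<'E'
from h import *
p,d,m=ld('top0'); C=cloud(m,d)
hsv=cv2.cvtColor(p,cv2.COLOR_RGB2HSV)
w=((hsv[...,2]>185)&(hsv[...,1]<40)).astype(np.uint8); w=cv2.morphologyEx(w,cv2.MORPH_CLOSE,np.ones((15,15)))
cs,_=cv2.findContours(w,0,2); c=max(cs,key=cv2.contourArea)
r=cv2.minAreaRect(c); q=cv2.boxPoints(r); P=plane(m,q,.012); print('board',q.round(1).tolist(),P.round(4).tolist())
b=((hsv[...,0]>5)&(hsv[...,0]<25)&(hsv[...,1]>90)).astype(np.uint8); b=cv2.morphologyEx(b,cv2.MORPH_CLOSE,np.ones((5,5)))
cs,_=cv2.findContours(b,0,2)
for c in cs:
    if 300<cv2.contourArea(c)<2500:
        r=cv2.minAreaRect(c); print(np.round(r[0]),np.round(r[1],1),round(r[2],1),plane(m,[r[0]],.062).round(3),C[int(r[0][1]),int(r[0][0])].round(4))
for n,u in dict(knob=(224,196),ptr=(232,152),railL=(260,156),railR=(365,155)).items(): print(n,C[u[1],u[0]].round(4))
mw=env.camera_model('wrist'); o=env.observe(); T=np.array(mw['T']); R=o['tool_rot']
print('cam in tool',(R.T@(T[:3,3]-o['position'])).round(4),(R.T@T[:3,:3]).round(3).tolist(),mw['fovy'])
E
```

```text
board [[206.0, 135.0], [387.79998779296875, 132.0], [390.1000061035156, 269.20001220703125], [208.3000030517578, 272.29998779296875]] [[0.742, 0.2223, 0.012], [0.7418, -0.2636, 0.012], [0.377, -0.2553, 0.012], [0.378, 0.2175, 0.012]]
[316. 232.] [22.2 31.9] 3.4 [[ 0.474 -0.062  0.062]] [ 0.4744 -0.061   0.0643]
[373. 226.] [24.2 31.6] 3.6 [[ 0.487 -0.206  0.062]] [ 0.4871 -0.2054  0.0616]
[264. 219.] [32.2 22. ] 80.5 [[0.509 0.069 0.062]] [0.5097 0.0691 0.0623]
[480. 118.] [88.  22.7] 61.6 [[ 0.76  -0.491  0.062]] [ 0.7676 -0.4984  0.0395]
knob [0.5668 0.1667 0.0862]
ptr [0.6877 0.1503 0.0421]
railL [0.6751 0.0776 0.0456]
railR [ 0.6731 -0.1946  0.0445]
cam in tool [ 0.0701  0.0004 -0.1227] [[0.001, -0.962, -0.274], [1.0, 0.001, 0.001], [-0.001, -0.274, 0.962]] 62.85011285849393
```

>>> servo_tool --steps '[{"tx": 3.0, "ty": -3, "yaw": 1.8}, {"tx": 3.2, "ty": -3.1, "yaw": 1.7}, {"tx": 3.2, "ty": -3.1, "yaw": 1.7}, {"tx": 3.2, "ty": -3.1, "yaw": 1.7}, {"tx": 3.2, "ty": -3.1, "yaw": 1.7}, {"tx": 3.2, "ty": -3.1, "yaw": 1.7}, {"tx": 3.2, "ty": -3.1, "yaw": 1.7}, {"tx": 3.2, "ty": -3.1, "yaw": 1.7}, {"tx": 3.2, "ty": -3.1, "yaw": 1.7}, {"tx": 3.2, "ty": -3.1, "yaw": 1.7}, {"tx": 3.2, "ty": -3.1, "yaw": 1.7}, {"tx": 3.2, "ty": -3.1, "yaw": 1.7}, {"tx": 2.0, "ty": -1.0}, {"tx": 0, "claw": 0}, {}, {}]'

```text
invalid input at $.steps[0]: expected keys tx, ty, tz, yaw, claw
```

```bash
python3 - <<'E'
from h import *
p,d,m=grab('wrist','w1'); o=env.observe(); print(o['time_s'],o['position'].round(4),o['tool_rot'].round(3).tolist())
cv2.imwrite('pics/w1b.png',cv2.resize(p,(800,600),interpolation=2)[:,:,::-1])
E
```

```text
0.2 [0.1925 0.515  0.25  ] [[-0.937, 0.35, -0.0], [0.35, 0.937, -0.001], [0.0, -0.001, -1.0]]
```

View pics/w1b.png

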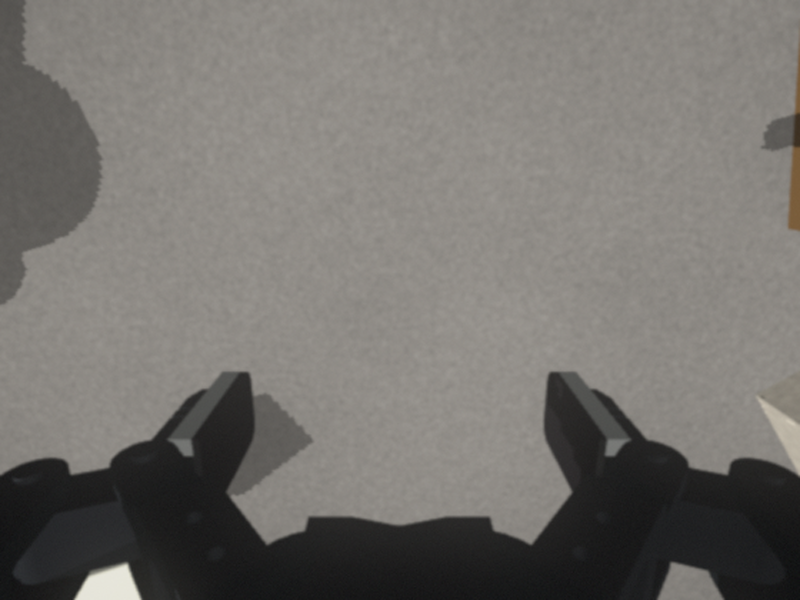

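That call was refused because every row needs all five keys. The wrist picture shows only the open fingers over bare table.

>>> servo_tool --steps '[{"tx": 2.7, "ty": -3.3, "tz": 0, "yaw": 1.7, "claw": 8.5}, {"tx": 2.7, "ty": -3.3, "tz": 0, "yaw": 1.7, "claw": 8.5}, {"tx": 2.7, "ty": -3.3, "tz": 0, "yaw": 1.7, "claw": 8.5}, {"tx": 2.7, "ty": -3.3, "tz": 0, "yaw": 1.7, "claw": 8.5}, {"tx": 2.7, "ty": -3.3, "tz": 0, "yaw": 1.7, "claw": 8.5}, {"tx": 2.7, "ty": -3.3, "tz": 0, "yaw": 1.7, "claw": 8.5}, {"tx": 2.7, "ty": -3.3, "tz": 0, "yaw": 1.7, "claw": 8.5}, {"tx": 2.7, "ty": -3.3, "tz": 0, "yaw": 1.7, "claw": 8.5}, {"tx": 2.7, "ty": -3.3, "tz": 0, "yaw": 1.7, "claw": 8.5}, {"tx": 2.7, "ty": -3.3, "tz": 0, "yaw": 1.7, "claw": 8.5}, {"tx": 2.7, "ty": -3.3, "tz": 0, "yaw": 1.7, "claw": 8.5}, {"tx": 3.1, "ty": -3.2, "tz": 0, "yaw": 1.8, "claw": 8.5}, {"tx": 0, "ty": 0, "tz": 0, "yaw": 0, "claw": 8.5}, {"tx": 0, "ty": 0, "tz": 0, "yaw": 0, "claw": 8.5}]'

```text
time_s: 1.6
position: [0.5207, 0.1196, 0.2498]
tool_rot: [[-1.0, 0.002, -0.001], [0.002, 1.0, 0.0], [0.001, 0.0, -1.0]]
ft_force: [-0.0, 0.1, 0.4]
grip_width: 0.0851
gripper_force: 0.0
```

```bash
python3 - <<'E'
from h import *
p,d,m=grab('wrist','w2'); o=env.observe(); print(o['time_s'],o['position'].round(4),o['tool_rot'].round(3).tolist())
cv2.imwrite('pics/w2b.png',cv2.resize(p,(800,600),interpolation=2)[:,:,::-1])
E
```

```text
1.65 [0.5202 0.1204 0.2501] [[-1.0, 0.0, -0.001], [0.0, 1.0, 0.0], [0.001, 0.0, -1.0]]
```

View pics/w2b.png

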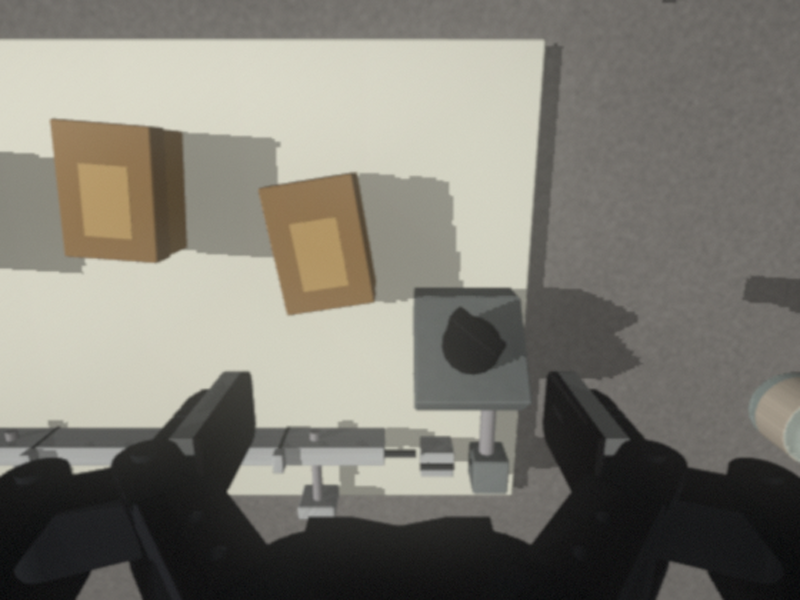

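The picture shows the pointer (dark) at (385–415, 453) and the mark line at (420–453, 466), so the pointer must move away from the robot. The knob is at (475,342) on the block, with the left and middle boxes above it. I'll measure knob geometry from the depth cloud.

```bash
python3 - <<'E'
from h import *
p,d,m=ld('w2'); C=cloud(m,d); s=.7
# pointer and mark
g=cv2.cvtColor(p,cv2.COLOR_RGB2GRAY)
x0,y0=255,300; sub=g[y0:345,x0:325]; n,l,st,ce=cv2.connectedComponentsWithStats((sub<75).astype(np.uint8))
for i in range(1,n):
    if st[i,4]>8:
        q=np.array([ce[i]])+[x0,y0]; print('dark',st[i]+[x0,y0,0,0,0],plane(m,q,.041).round(4))
B=C[200:288,286:372].reshape(-1,3)
# face plane fit: grey pixels of slope
n0=np.array([-np.sin(np.radians(40)),0,np.cos(np.radians(40))])
h=B@n0; hist,e=np.histogram(h,np.arange(h.min(),h.max(),.002)); k=np.where(hist>25)[0]; print([(round(e[i],3),hist[i]) for i in k])
face=e[np.argmax(hist*(e[:-1]>-.5))]+.001
for _ in range(3):
    F=B[abs(B@n0-face)<.004]; face=np.median(F@n0)
print('face',face,len(F),F.min(0),F.max(0)); c=F-F.mean(0); print('normal',np.linalg.svd(c)[2][2])
t=B@n0-face; ex=np.array([np.cos(np.radians(40)),0,np.sin(np.radians(40))]); ey=np.array([0,1,0])
for lo,hi in((.004,.012),(.028,.042)):
    K=B[(t>lo)&(t<hi)]; 
    uv=np.c_[K@ex,K@ey].astype(np.float32); r=cv2.minAreaRect(uv); print(lo,len(K),'mean',K.mean(0),'rect',r, 't',np.median(K@n0)-face, 'centre',(r[0][0]*ex+r[0][1]*ey+(face+.03)*n0).round(4))
crop=p[190:300,270:390]; crop=np.clip(crop.astype(float)*2.2,0,255).astype(np.uint8)
cv2.imwrite('pics/knob.png',cv2.resize(crop,None,fx=5,fy=5,interpolation=2)[:,:,::-1])
E
```

```text
dark [270 316  20   2  40] [[0.6736 0.1209 0.041 ]]
dark [296 325  20   3  45] [[0.6854 0.1508 0.041 ]]
[(np.float64(-0.413), np.int64(57)), (np.float64(-0.385), np.int64(26)), (np.float64(-0.349), np.int64(29)), (np.float64(-0.347), np.int64(48)), (np.float64(-0.345), np.int64(107)), (np.float64(-0.343), np.int64(132)), (np.float64(-0.341), np.int64(55)), (np.float64(-0.339), np.int64(83)), (np.float64(-0.337), np.int64(92)), (np.float64(-0.335), np.int64(70)), (np.float64(-0.333), np.int64(101)), (np.float64(-0.331), np.int64(64)), (np.float64(-0.329), np.int64(152)), (np.float64(-0.327), np.int64(95)), (np.float64(-0.325), np.int64(1498)), (np.float64(-0.323), np.int64(2840)), (np.float64(-0.321), np.int64(45)), (np.float64(-0.317), np.int64(51)), (np.float64(-0.315), np.int64(408)), (np.float64(-0.313), np.int64(105)), (np.float64(-0.311), np.int64(30)), (np.float64(-0.309), np.int64(31)), (np.float64(-0.307), np.int64(33)), (np.float64(-0.305), np.int64(28)), (np.float64(-0.303), np.int64(26)), (np.float64(-0.301), np.int64(32)), (np.float64(-0.299), np.int64(34)), (np.float64(-0.297), np.int64(32)), (np.float64(-0.295), np.int64(35)), (np.float64(-0.293), np.int64(40)), (np.float64(-0.291), np.int64(239)), (np.float64(-0.289), np.int64(305))]
face -0.32248935097337506 4460 [0.54831939 0.13022977 0.03409855] [0.60866817 0.20627562 0.08787015]
normal [ 6.44632716e-01  1.82506645e-04 -7.64492399e-01]
0.004 588 mean [0.57658778 0.1631634  0.07434609] rect ((0.48281130194664, 0.1672390103340149), (0.03704194724559784, 0.038759004324674606), 84.89824676513672) t 0.008919099530444452 centre [0.5579 0.1672 0.0863]
0.028 618 mean [0.55648278 0.16794727 0.08955159] rect ((0.48290979862213135, 0.16810131072998047), (0.03784354403614998, 0.012091761454939842), 48.59065628051758) t 0.03369651851110511 centre [0.5579 0.1681 0.0863]
```

View pics/knob.png

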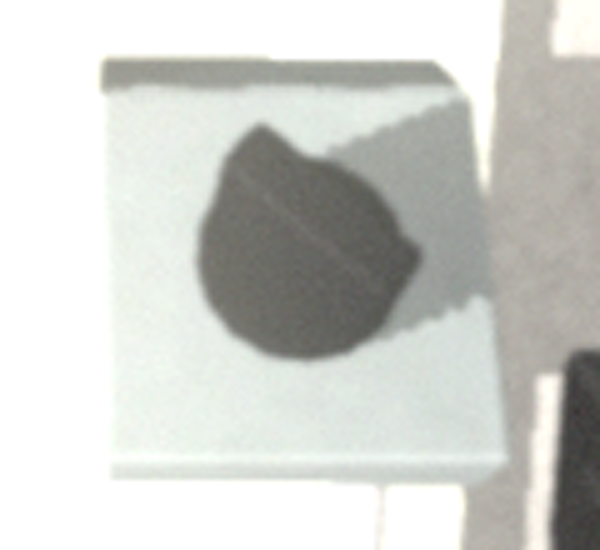

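The knob crop shows the grip bar running from upper left (262,125) to lower right (415,255). The pointer needs about +11.8 mm, so roughly 1.18 rad clockwise. I'll squeeze the bar along y, which turns it clockwise to parallel with x, then yaw the tool for the rest.

>>> servo_tool --steps '[{"tx": 2, "ty": 2.4, "tz": -3, "yaw": 0, "claw": 5}, {"tx": 2, "ty": 2.4, "tz": -3, "yaw": 0, "claw": 5}, {"tx": 0, "ty": 0, "tz": -4, "yaw": 0, "claw": 5}, {"tx": 0, "ty": 0, "tz": -3, "yaw": 0, "claw": 5}, {"tx": 0, "ty": 0, "tz": -2.5, "yaw": 0, "claw": 5}, {"tx": 0, "ty": 0, "tz": -0.2, "yaw": 0, "claw": 5}, {"tx": 0, "ty": 0, "tz": 0, "yaw": 0, "claw": 5}]' --newtons 40

```text
time_s: 2.35
position: [0.5603, 0.169, 0.094]
tool_rot: [[-1.0, -0.001, 0.0], [-0.001, 1.0, 0.0], [-0.0, 0.0, -1.0]]
ft_force: [-0.3, 0.4, 1.2]
grip_width: 0.0502
gripper_force: 0.0
```

>>> servo_tool --steps '[{"tx": 0, "ty": 0, "tz": 0, "yaw": 0, "claw": 3.5}, {"tx": 0, "ty": 0, "tz": 0, "yaw": 0, "claw": 2.5}, {"tx": 0, "ty": 0, "tz": 0, "yaw": 0, "claw": 1.5}, {"tx": 0, "ty": 0, "tz": 0, "yaw": 0, "claw": 1}, {"tx": 0, "ty": 0, "tz": 0, "yaw": 0, "claw": 1}, {"tx": 0, "ty": 0, "tz": 0, "yaw": 0, "claw": 1}, {"tx": 0, "ty": 0, "tz": 0, "yaw": 0, "claw": 1}]'

```text
time_s: 3.05
position: [0.5612, 0.1684, 0.0957]
tool_rot: [[-1.0, -0.0, 0.003], [-0.0, 1.0, 0.0], [-0.003, 0.0, -1.0]]
ft_force: [-1.7, -0.8, 5.9]
grip_width: 0.0315
gripper_force: 38.9
```

>>> servo_tool --steps '[{"tx": 0, "ty": 0, "tz": 0, "yaw": -5, "claw": 1}, {"tx": 0, "ty": 0, "tz": 0, "yaw": -5, "claw": 1}, {"tx": 0, "ty": 0, "tz": 0, "yaw": -5, "claw": 1}, {"tx": 0, "ty": 0, "tz": 0, "yaw": 0, "claw": 1}, {"tx": 0, "ty": 0, "tz": 0, "yaw": 0, "claw": 1}]'

```text
time_s: 3.55
position: [0.5617, 0.1681, 0.0957]
tool_rot: [[-0.966, 0.258, 0.005], [0.258, 0.966, 0.0], [-0.005, 0.001, -1.0]]
ft_force: [-0.1, -2.9, 6.8]
grip_width: 0.0126
gripper_force: 39.4
```

```bash
python3 - <<'E'
from h import *
p,d,m=grab('wrist','w3')
cv2.imwrite('pics/w3b.png',p[:,:,::-1])
grab('scene','s3')
E
```

```text
(no output)
```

View pics/w3b.png

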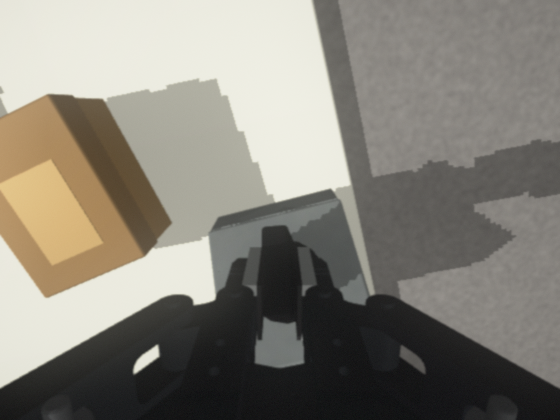

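The grip holds: the fingers sit parallel on the bar at (280,265) and have turned it about 60°. A little more yaw, then release, rise and check the pointer.

>>> servo_tool --steps '[{"tx": 0, "ty": 0, "tz": 0, "yaw": -4, "claw": 1}, {"tx": 0, "ty": 0, "tz": 0, "yaw": -4, "claw": 1}, {"tx": 0, "ty": 0, "tz": 0, "yaw": 0, "claw": 1}, {"tx": 0, "ty": 0, "tz": 0, "yaw": 0, "claw": 3}, {"tx": 0, "ty": 0, "tz": 0, "yaw": 0, "claw": 3}, {"tx": 0, "ty": 0, "tz": 0, "yaw": 0, "claw": 3}, {"tx": 0, "ty": 0, "tz": 3, "yaw": 0, "claw": 3}, {"tx": 0, "ty": -1, "tz": 4, "yaw": 4, "claw": 5}, {"tx": -1, "ty": -2, "tz": 4, "yaw": 6, "claw": 8}, {"tx": -1, "ty": -2, "tz": 4, "yaw": 6, "claw": 8}, {"tx": -1, "ty": -2, "tz": 0, "yaw": 7, "claw": 8}, {"tx": 0, "ty": -1.8, "tz": 0, "yaw": 0, "claw": 8}, {"tx": 0, "ty": 0, "tz": 0, "yaw": 0, "claw": 8}, {"tx": 0, "ty": 0, "tz": 0, "yaw": 0, "claw": 8}]'

```text
time_s: 5.05
position: [0.5306, 0.0803, 0.2433]
tool_rot: [[-1.0, 0.001, -0.0], [0.001, 1.0, 0.0], [0.0, 0.0, -1.0]]
ft_force: [0.6, 0.3, 0.3]
grip_width: 0.0799
gripper_force: 0.0
```

```bash
cat >> h.py <<'E'
def ptr(p,m,pts=((.6736,.1209,.041),(.6854,.1508,.041))):
    g=cv2.cvtColor(p,cv2.COLOR_RGB2GRAY)
    ub=proj(m,[[.66,.105,.041],[.70,.17,.041]]); a=ub.min(0).astype(int); b=ub.max(0).astype(int)
    sub=g[a[1]:b[1],a[0]:b[0]]; n,l,st,ce=cv2.connectedComponentsWithStats((sub<85).astype(np.uint8))
    for i in range(1,n):
        if st[i,4]>8: print('dark',st[i].tolist(),plane(m,[ce[i]+a],.041).round(4))
    return sub
E
python3 - <<'E'
from h import *
p,d,m=grab('wrist','w4'); o=env.observe(); print(o['time_s'],o['position'].round(4))
s=ptr(p,m); ptr(*ld('w2')[::2])
C=cloud(m,d)
u=proj(m,[[.6736,.1209,.041]])[0]; print(u)
c=p[280:380,200:333]; cv2.imwrite('pics/ptr4.png',cv2.resize(c,None,fx=5,fy=5,interpolation=2)[:,:,::-1])
E
```

```text
5.1 [0.5306 0.0807 0.2432]
dark [4, 20, 21, 3, 61] [[0.6851 0.1208 0.041 ]]
dark [29, 20, 24, 4, 83] [[0.6859 0.1485 0.041 ]]
dark [6, 11, 20, 3, 60] [[0.6743 0.1209 0.041 ]]
dark [31, 20, 22, 3, 65] [[0.6858 0.1501 0.041 ]]
[315.75662919 311.75424023]
```

View pics/ptr4.png

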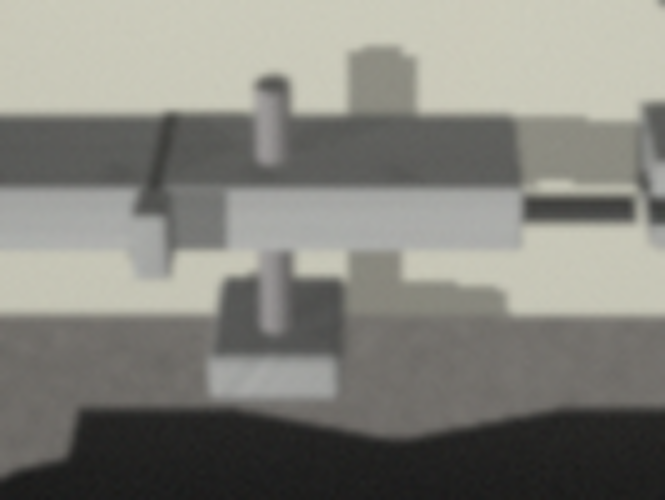

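The crop shows the pointer (525–635, 208) on the same row as the mark, with 0.8 mm measured between them. That's within tolerance. The dark line of the left tab is at about (165,150). Next I need a view of all three tabs and boxes with the fingers out of the way.

>>> servo_tool --steps '[{"tx": 2.5, "ty": -3.5, "tz": 0, "yaw": 0, "claw": 8.4}, {"tx": 2.5, "ty": -3.5, "tz": 0, "yaw": 0, "claw": 8.4}, {"tx": 2.5, "ty": -3.5, "tz": 0, "yaw": 0, "claw": 8.4}, {"tx": 2.5, "ty": -3.5, "tz": 0, "yaw": 0, "claw": 8.4}, {"tx": 0, "ty": 0, "tz": 0, "yaw": 0, "claw": 8.4}, {"tx": 0, "ty": 0, "tz": 0, "yaw": 0, "claw": 8.4}]'

```text
time_s: 5.7
position: [0.6309, -0.0595, 0.2424]
tool_rot: [[-1.0, 0.0, -0.001], [0.0, 1.0, 0.001], [0.001, 0.001, -1.0]]
ft_force: [0.8, 0.2, 0.4]
grip_width: 0.0843
gripper_force: 0.0
```

```bash
python3 - <<'E'
from h import *
p,d,m=grab('wrist','w5'); o=env.observe(); print(o['time_s'],o['position'].round(4))
cv2.imwrite('pics/w5b.png',cv2.resize(p,(800,600),interpolation=2)[:,:,::-1])
C=cloud(m,d); hsv=cv2.cvtColor(p,cv2.COLOR_RGB2HSV)
# boxes: brown pixels on top plane (depth) 
b=((hsv[...,0]>5)&(hsv[...,0]<25)&(hsv[...,1]>90)&(abs(C[...,2]-.062)<.006)).astype(np.uint8); b=cv2.morphologyEx(b,cv2.MORPH_OPEN,np.ones((3,3)))
cs,_=cv2.findContours(b,0,2)
for c in cs:
    if cv2.contourArea(c)>800:
        P=C[b.astype(bool)&(cv2.drawContours(np.zeros_like(b),[c],-1,1,-1)>0)]; z=np.median(P[:,2])
        q=plane(m,c[:,0],z)[:,:2].astype(np.float32); r=cv2.minAreaRect(q); print('box z',z.round(4),np.round(r[0],4),np.round(r[1],4),round(r[2],1))
# rail near face points from the cloud
S=C[(C[...,2]>.018)&(C[...,2]<.036)&(C[...,0]>.65)&(C[...,0]<.695)&(C[...,1]<.1)&(C[...,1]>-.19)]
k=np.polyfit(S[:,1],S[:,0],1); 
for _ in range(4):
    e=S[:,0]-np.polyval(k,S[:,1]); S=S[abs(e-np.median(e))<.004]; k=np.polyfit(S[:,1],S[:,0],1)
print('near face x = ',k,len(S),S[:,1].min(),S[:,1].max())
# tab lines: darkest columns mid-face
ys=np.arange(-.2,.11,.0005); X=np.polyval(k,ys); g=cv2.GaussianBlur(cv2.cvtColor(p,cv2.COLOR_RGB2GRAY),(3,3),0).astype(np.float32)
prof=0
for z in(.02,.027,.034): 
    u=proj(m,np.c_[X,ys,0*ys+z]).astype(np.float32); prof=prof+cv2.remap(g,u[:,:1],u[:,1:],1).ravel()
from scipy.signal import find_peaks
hp=cv2.blur(prof[:,None],(1,61),borderType=1).ravel()-prof; i,_=find_peaks(hp,prominence=12); print([(round(ys[j],4),round(float(hp[j]),1)) for j in i])
E
```

```text
5.75 [ 0.6305 -0.0588  0.2429]
box z 0.0613 [0.513  0.0668] [0.0759 0.0606] 8.7
box z 0.0612 [ 0.4981 -0.0645] [0.0584 0.0396] 86.5
box z 0.0611 [ 0.5042 -0.2096] [0.0605 0.0526] 85.6
near face x =  [0.00123447 0.67920673] 1602 -0.18963793678346264 0.09987804794078202
[(np.float64(-0.18), 18.2), (np.float64(-0.1615), 48.9), (np.float64(-0.0665), 49.5), (np.float64(0.0285), 46.2), (np.float64(0.046), 17.6), (np.float64(0.0625), 26.8), (np.float64(0.103), 33.1)]
```

View pics/w5b.png

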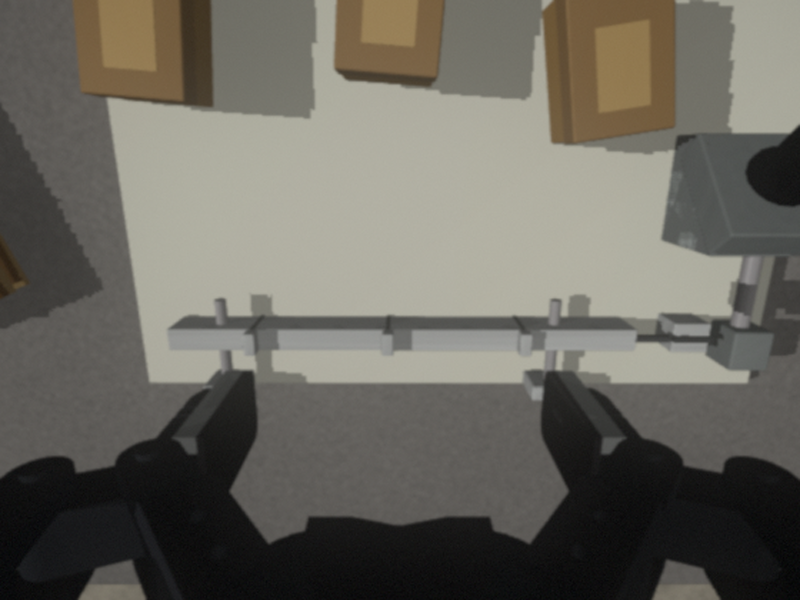

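In the picture the tab lines are at (255,340), (388,335) and (522,335), with y = −0.1615, −0.0665 and 0.0285. The rail's near face is at x ≈ 0.679 and runs straight. The boxes are partly cut off at the top, so I'll take their poses from the earlier full views.

```bash
cat >> h.py <<'E'
def boxes(p,d,m,tol=.006):
    C=cloud(m,d); hsv=cv2.cvtColor(p,cv2.COLOR_RGB2HSV)
    b=((hsv[...,0]>5)&(hsv[...,0]<25)&(hsv[...,1]>80)&(abs(C[...,2]-.062)<tol)).astype(np.uint8); b=cv2.morphologyEx(b,cv2.MORPH_OPEN,np.ones((3,3)))
    for c in cv2.findContours(b,0,2)[0]:
        if cv2.contourArea(c)>300:
            q=plane(m,c[:,0],.062)[:,:2].astype(np.float32); r=cv2.minAreaRect(q)
            if q[:,1].min()<-.3: continue
            P=cv2.boxPoints(r); e=[P[1]-P[0],P[2]-P[1]]; e=max(e,key=lambda v:abs(v[0])); a=np.degrees(np.arctan2(e[1],e[0])); a=(a+90)%180-90
            print('box',np.round(r[0],4),'size',np.round(sorted(r[1]),4),'yaw',round(a,1),'edge' if (c.min()<=1 or c[:,0,1].max()>=418) else '')
E
python3 - <<'E'
from h import *
for s in('w2','w4','w5','top0'): print(s); boxes(*ld(s))
E
```

```text
w2
box [0.5083 0.0688] size [0.0591 0.0831] yaw 8.8 
box [ 0.475  -0.0606] size [0.0609 0.0829] yaw -4.4 
w4
box [0.5086 0.0682] size [0.0586 0.0828] yaw 8.7 
box [ 0.4749 -0.0613] size [0.0602 0.0828] yaw -4.4 
w5
box [0.5132 0.0666] size [0.0604 0.0759] yaw 8.7 edge
box [ 0.499  -0.0643] size [0.0396 0.059 ] yaw -2.0 edge
box [ 0.5043 -0.2093] size [0.0525 0.0604] yaw -4.4 edge
top0
box [ 0.4743 -0.0615] size [0.0562 0.0808] yaw -5.4 
box [ 0.4872 -0.2066] size [0.058 0.081] yaw -2.2 
box [0.5087 0.0686] size [0.0562 0.0818] yaw 8.7
```

>>> servo_tool --steps '[{"tx": -3.2, "ty": 3.3, "tz": -1, "yaw": 3, "claw": 8.5}, {"tx": -3, "ty": 3.2, "tz": -2, "yaw": 3, "claw": 8.5}, {"tx": -3, "ty": 3.1, "tz": -2, "yaw": 2.7, "claw": 8.5}, {"tx": -3, "ty": 3.1, "tz": -2, "yaw": 0, "claw": 8.5}, {"tx": 0, "ty": 0, "tz": -4, "yaw": 0, "claw": 8.5}, {"tx": 0, "ty": 0, "tz": -4, "yaw": 0, "claw": 8.5}, {"tx": 0, "ty": 0, "tz": -3, "yaw": 0, "claw": 8.5}, {"tx": 0, "ty": 0, "tz": -2, "yaw": 0, "claw": 8.5}, {"tx": 0, "ty": 0, "tz": 0, "yaw": 0, "claw": 8.5}, {"tx": 0, "ty": 0, "tz": 0, "yaw": 0, "claw": 8.5}]'

```text
time_s: 6.75
position: [0.5085, 0.068, 0.0442]
tool_rot: [[-0.988, -0.153, 0.001], [-0.153, 0.988, 0.0], [-0.001, -0.0, -1.0]]
ft_force: [0.0, -0.2, 0.3]
grip_width: 0.085
gripper_force: 0.0
```

>>> servo_tool --steps '[{"tx": 0, "ty": 0, "tz": 0, "yaw": 0, "claw": 7}, {"tx": 0, "ty": 0, "tz": 0, "yaw": 0, "claw": 6}, {"tx": 0, "ty": 0, "tz": 0, "yaw": 0, "claw": 5.5}, {"tx": 0, "ty": 0, "tz": 0, "yaw": 0, "claw": 5.5}, {"tx": 0, "ty": 0, "tz": 0, "yaw": 0, "claw": 5.5}]' --newtons 20

```text
time_s: 7.25
position: [0.509, 0.0674, 0.0446]
tool_rot: [[-0.988, -0.151, 0.002], [-0.151, 0.988, 0.0], [-0.002, -0.0, -1.0]]
ft_force: [-1.9, 2.3, 5.7]
grip_width: 0.0594
gripper_force: 21.1
```

>>> servo_tool --steps '[{"tx": 1, "ty": -0.8, "tz": 0, "yaw": -2.2, "claw": 5.5}, {"tx": 1.5, "ty": -0.8, "tz": 0, "yaw": -2.2, "claw": 5.5}, {"tx": 1.5, "ty": -0.8, "tz": 0, "yaw": -2.2, "claw": 5.5}, {"tx": 1.5, "ty": -0.8, "tz": 0, "yaw": -2.1, "claw": 5.5}, {"tx": 1.5, "ty": -0.75, "tz": 0, "yaw": 0, "claw": 5.5}, {"tx": 1.5, "ty": 0, "tz": 0, "yaw": 0, "claw": 5.5}, {"tx": 1.5, "ty": 0, "tz": 0, "yaw": 0, "claw": 5.5}, {"tx": 1, "ty": 0, "tz": 0, "yaw": 0, "claw": 5.5}, {"tx": 0.8, "ty": 0, "tz": 0, "yaw": 0, "claw": 5.5}, {"tx": 0.4, "ty": 0, "tz": 0, "yaw": 0, "claw": 5.5}, {"tx": 0.3, "ty": 0, "tz": 0, "yaw": 0, "claw": 5.5}, {"tx": 0, "ty": 0, "tz": 0, "yaw": 0, "claw": 5.5}, {"tx": 0, "ty": 0, "tz": 0, "yaw": 0, "claw": 5.5}]'

```text
time_s: 8.55
position: [0.6338, 0.0276, 0.0446]
tool_rot: [[-1.0, 0.0, 0.001], [0.0, 1.0, -0.0], [-0.001, -0.0, -1.0]]
ft_force: [-1.8, 0.2, 5.5]
grip_width: 0.0599
gripper_force: 21.4
```

>>> servo_tool --steps '[{"tx": 0, "ty": 0, "tz": 0, "yaw": 0, "claw": 7}, {"tx": 0, "ty": 0, "tz": 0, "yaw": 0, "claw": 7.2}, {"tx": 0, "ty": 0, "tz": 2, "yaw": 0, "claw": 7.2}, {"tx": 0, "ty": 0, "tz": 5, "yaw": 0, "claw": 7.2}, {"tx": 0, "ty": -2, "tz": 4, "yaw": 0, "claw": 8.5}, {"tx": 0, "ty": -3, "tz": 4, "yaw": 0, "claw": 8.5}, {"tx": 0, "ty": -3, "tz": 4, "yaw": 0, "claw": 8.5}, {"tx": 0, "ty": 0, "tz": 2, "yaw": 0, "claw": 8.5}, {"tx": 0, "ty": 0, "tz": 0, "yaw": 0, "claw": 8.5}]'

```text
time_s: 9.45
position: [0.6343, -0.0534, 0.2566]
tool_rot: [[-1.0, 0.001, 0.006], [0.001, 1.0, -0.002], [-0.006, -0.002, -1.0]]
ft_force: [0.2, 1.5, -0.0]
grip_width: 0.0845
gripper_force: 0.0
```

```bash
cat >> h.py <<'E'
def tabs(p,d,m):
    from scipy.signal import find_peaks
    C=cloud(m,d); g=cv2.GaussianBlur(cv2.cvtColor(p,cv2.COLOR_RGB2GRAY),(3,3),0).astype(np.float32)
    # rail top face: near edge line from the cloud
    T=C[(abs(C[...,2]-.043)<.003)&(C[...,0]>.66)&(C[...,0]<.71)&(C[...,1]<.1)&(C[...,1]>-.21)]
    e=[(y,np.percentile(T[abs(T[:,1]-y)<.006,0],3)) for y in np.arange(-.19,.09,.012) if (abs(T[:,1]-y)<.006).sum()>15]
    print('rail near edge x',np.round(np.median([a[1] for a in e]),4),'slope',np.polyfit(*np.array(e).T,1).round(4)[0],'far',np.percentile(T[:,0],97).round(4))
E
python3 - <<'E'
from h import *
a=grab('wrist','w6'); print(env.observe()['time_s']); boxes(*a); tabs(*a); ptr(a[0],a[2]); tabs(*ld('w5'))
E
```

```text
9.5
box [0.633  0.0272] size [0.0601 0.0835] yaw -0.0 
box [ 0.4996 -0.0643] size [0.0381 0.0585] yaw -2.3 edge
box [ 0.5049 -0.2093] size [0.0512 0.0606] yaw -4.2 edge
rail near edge x 0.6792 slope 0.0047 far 0.694
dark [24, 10, 22, 4, 60] [[0.6721 0.1409 0.041 ]]
dark [2, 13, 55, 18, 296] [[0.6852 0.1423 0.041 ]]
rail near edge x 0.6793 slope 0.0005 far 0.6941
```

The first box is in place: about 3.5 mm gap, 1.3 mm off centre, square. Now the middle box at (0.475, −0.061), yaw −4.4°.

>>> servo_tool --steps '[{"tx": -4, "ty": -0.8, "tz": -1, "yaw": -2.4, "claw": 8.5}, {"tx": -4, "ty": 0, "tz": -2, "yaw": -2, "claw": 8.5}, {"tx": -4, "ty": 0, "tz": -2, "yaw": 0, "claw": 8.5}, {"tx": -3.9, "ty": 0, "tz": -2, "yaw": 0, "claw": 8.5}, {"tx": 0, "ty": 0, "tz": -4, "yaw": 0, "claw": 8.5}, {"tx": 0, "ty": 0, "tz": -4, "yaw": 0, "claw": 8.5}, {"tx": 0, "ty": 0, "tz": -4, "yaw": 0, "claw": 8.5}, {"tx": 0, "ty": 0, "tz": -2, "yaw": 0, "claw": 8.5}, {"tx": 0, "ty": 0, "tz": 0, "yaw": 0, "claw": 8.5}, {"tx": 0, "ty": 0, "tz": 0, "yaw": 0, "claw": 8.5}]'

```text
time_s: 10.5
position: [0.4742, -0.0599, 0.0431]
tool_rot: [[-0.997, 0.076, -0.001], [0.076, 0.997, 0.001], [0.002, 0.001, -1.0]]
ft_force: [0.3, -0.4, 0.1]
grip_width: 0.0852
gripper_force: 0.0
```

>>> servo_tool --steps '[{"tx": 0, "ty": 0, "tz": 0, "yaw": 0, "claw": 7}, {"tx": 0, "ty": 0, "tz": 0, "yaw": 0, "claw": 6}, {"tx": 0, "ty": 0, "tz": 0, "yaw": 0, "claw": 5.5}, {"tx": 0, "ty": 0, "tz": 0, "yaw": 0, "claw": 5.5}, {"tx": 0, "ty": 0, "tz": 0, "yaw": 0, "claw": 5.5}]' --newtons 20

```text
time_s: 11.0
position: [0.4751, -0.0606, 0.0445]
tool_rot: [[-0.997, 0.077, 0.002], [0.077, 0.997, -0.001], [-0.002, -0.001, -1.0]]
ft_force: [-0.7, 0.2, 6.6]
grip_width: 0.0599
gripper_force: 21.6
```

>>> servo_tool --steps '[{"tx": 1, "ty": -0.1, "tz": 0, "yaw": 1.4, "claw": 5.5}, {"tx": 1.6, "ty": -0.15, "tz": 0, "yaw": 1.5, "claw": 5.5}, {"tx": 1.6, "ty": -0.15, "tz": 0, "yaw": 1.5, "claw": 5.5}, {"tx": 1.6, "ty": -0.15, "tz": 0, "yaw": 0, "claw": 5.5}, {"tx": 1.6, "ty": 0, "tz": 0, "yaw": 0, "claw": 5.5}, {"tx": 1.6, "ty": 0, "tz": 0, "yaw": 0, "claw": 5.5}, {"tx": 1.6, "ty": 0, "tz": 0, "yaw": 0, "claw": 5.5}, {"tx": 1.6, "ty": 0, "tz": 0, "yaw": 0, "claw": 5.5}, {"tx": 1.5, "ty": 0, "tz": 0, "yaw": 0, "claw": 5.5}, {"tx": 1, "ty": 0, "tz": 0, "yaw": 0, "claw": 5.5}, {"tx": 0.8, "ty": 0, "tz": 0, "yaw": 0, "claw": 5.5}, {"tx": 0.4, "ty": 0, "tz": 0, "yaw": 0, "claw": 5.5}, {"tx": 0.2, "ty": 0, "tz": 0, "yaw": 0, "claw": 5.5}, {"tx": 0, "ty": 0, "tz": 0, "yaw": 0, "claw": 5.5}, {"tx": 0, "ty": 0, "tz": 0, "yaw": 0, "claw": 5.5}]'

```text
time_s: 12.5
position: [0.6355, -0.0658, 0.0445]
tool_rot: [[-1.0, -0.0, 0.001], [-0.0, 1.0, -0.0], [-0.001, -0.0, -1.0]]
ft_force: [-2.4, 1.3, 4.0]
grip_width: 0.0597
gripper_force: 21.5
```

>>> servo_tool --steps '[{"tx": 0, "ty": 0, "tz": 0, "yaw": 0, "claw": 7}, {"tx": 0, "ty": 0, "tz": 0, "yaw": 0, "claw": 7.2}, {"tx": 0, "ty": 0, "tz": 2, "yaw": 0, "claw": 7.2}, {"tx": 0, "ty": 0, "tz": 5, "yaw": 0, "claw": 7.2}, {"tx": -2, "ty": -2, "tz": 4, "yaw": 0, "claw": 8.5}, {"tx": -3, "ty": -3, "tz": 4, "yaw": 0, "claw": 8.5}, {"tx": -3, "ty": -3, "tz": 4, "yaw": 0, "claw": 8.5}, {"tx": -2, "ty": 0, "tz": 2, "yaw": 0, "claw": 8.5}, {"tx": 0, "ty": 0, "tz": 0, "yaw": 0, "claw": 8.5}, {"tx": 0, "ty": 0, "tz": 0, "yaw": 0, "claw": 8.5}]'

```text
time_s: 13.5
position: [0.5442, -0.1372, 0.2418]
tool_rot: [[-1.0, 0.0, 0.0], [0.0, 1.0, 0.0], [-0.0, 0.0, -1.0]]
ft_force: [0.7, -0.5, -0.2]
grip_width: 0.0848
gripper_force: 0.0
```

```bash
python3 - <<'E'
from h import *
a=grab('wrist','w7'); o=env.observe(); print(o['time_s'],o['position'].round(4)); boxes(*a); tabs(*a)
E
```

```text
13.55 [ 0.5444 -0.137   0.2409]
box [ 0.6332 -0.0661] size [0.06   0.0839] yaw 0.0 
box [0.631  0.0262] size [0.0615 0.0836] yaw 0.0 
box [ 0.4875 -0.2088] size [0.0594 0.0829] yaw -4.6 
rail near edge x 0.679 slope 0.0147 far 0.6946
```

>>> servo_tool --steps '[{"tx": -2, "ty": -2.5, "tz": -2, "yaw": -2.5, "claw": 8.5}, {"tx": -2, "ty": -2.5, "tz": -2, "yaw": -2, "claw": 8.5}, {"tx": -1.7, "ty": -2.2, "tz": -3, "yaw": 0, "claw": 8.5}, {"tx": 0, "ty": 0, "tz": -4, "yaw": 0, "claw": 8.5}, {"tx": 0, "ty": 0, "tz": -4, "yaw": 0, "claw": 8.5}, {"tx": 0, "ty": 0, "tz": -3, "yaw": 0, "claw": 8.5}, {"tx": 0, "ty": 0, "tz": -1.7, "yaw": 0, "claw": 8.5}, {"tx": 0, "ty": 0, "tz": 0, "yaw": 0, "claw": 8.5}, {"tx": 0, "ty": 0, "tz": 0, "yaw": 0, "claw": 8.5}]'

```text
time_s: 14.45
position: [0.4875, -0.2089, 0.0444]
tool_rot: [[-0.997, 0.078, -0.001], [0.078, 0.997, 0.001], [0.001, 0.001, -1.0]]
ft_force: [-0.3, 0.7, -0.1]
grip_width: 0.0849
gripper_force: 0.0
```

>>> servo_tool --steps '[{"tx": 0, "ty": 0, "tz": 0, "yaw": 0, "claw": 7}, {"tx": 0, "ty": 0, "tz": 0, "yaw": 0, "claw": 6}, {"tx": 0, "ty": 0, "tz": 0, "yaw": 0, "claw": 5.5}, {"tx": 0, "ty": 0, "tz": 0, "yaw": 0, "claw": 5.5}, {"tx": 0, "ty": 0, "tz": 0, "yaw": 0, "claw": 5.5}]' --newtons 20

```text
time_s: 14.95
position: [0.4877, -0.2097, 0.0459]
tool_rot: [[-0.997, 0.078, 0.002], [0.078, 0.997, -0.001], [-0.002, -0.001, -1.0]]
ft_force: [0.2, 0.6, 6.7]
grip_width: 0.0598
gripper_force: 22.4
```

>>> servo_tool --steps '[{"tx": 1, "ty": 0.8, "tz": 0, "yaw": 1.5, "claw": 5.5}, {"tx": 1.5, "ty": 1, "tz": 0, "yaw": 1.5, "claw": 5.5}, {"tx": 1.5, "ty": 1, "tz": 0, "yaw": 1.5, "claw": 5.5}, {"tx": 1.5, "ty": 1, "tz": 0, "yaw": 0, "claw": 5.5}, {"tx": 1.6, "ty": 1, "tz": 0, "yaw": 0, "claw": 5.5}, {"tx": 1.6, "ty": 0, "tz": 0, "yaw": 0, "claw": 5.5}, {"tx": 1.6, "ty": 0, "tz": 0, "yaw": 0, "claw": 5.5}, {"tx": 1.6, "ty": 0, "tz": 0, "yaw": 0, "claw": 5.5}, {"tx": 1.2, "ty": 0, "tz": 0, "yaw": 0, "claw": 5.5}, {"tx": 0.8, "ty": 0, "tz": 0, "yaw": 0, "claw": 5.5}, {"tx": 0.5, "ty": 0, "tz": 0, "yaw": 0, "claw": 5.5}, {"tx": 0.4, "ty": 0, "tz": 0, "yaw": 0, "claw": 5.5}, {"tx": 0, "ty": 0, "tz": 0, "yaw": 0, "claw": 5.5}, {"tx": 0, "ty": 0, "tz": 0, "yaw": 0, "claw": 5.5}]'

```text
time_s: 16.35
position: [0.6353, -0.1614, 0.046]
tool_rot: [[-1.0, -0.0, 0.001], [-0.0, 1.0, -0.001], [-0.001, -0.001, -1.0]]
ft_force: [-1.8, 0.2, 5.4]
grip_width: 0.0596
gripper_force: 22.4
```

>>> servo_tool --steps '[{"tx": 0, "ty": 0, "tz": 0, "yaw": 0, "claw": 7}, {"tx": 0, "ty": 0, "tz": 0, "yaw": 0, "claw": 7.2}, {"tx": 0, "ty": 0, "tz": 2, "yaw": 0, "claw": 7.2}, {"tx": 0, "ty": 0, "tz": 5, "yaw": 0, "claw": 7.2}, {"tx": 0, "ty": 3, "tz": 4, "yaw": 0, "claw": 8.5}, {"tx": 0, "ty": 3, "tz": 4, "yaw": 0, "claw": 8.5}, {"tx": 0, "ty": 3, "tz": 4, "yaw": 0, "claw": 8.5}, {"tx": 0, "ty": 2, "tz": 2, "yaw": 0, "claw": 8.5}, {"tx": 0, "ty": 0, "tz": 0, "yaw": 0, "claw": 8.5}, {"tx": 0, "ty": 0, "tz": 0, "yaw": 0, "claw": 8.5}]'

```text
time_s: 17.35
position: [0.6349, -0.0513, 0.2542]
tool_rot: [[-1.0, -0.0, -0.001], [-0.0, 1.0, -0.0], [0.001, -0.0, -1.0]]
ft_force: [0.2, -0.5, -0.4]
grip_width: 0.0847
gripper_force: 0.0
```

```bash
python3 - <<'E'
from h import *
a=grab('wrist','w8'); o=env.observe(); print(o['time_s'],o['position'].round(4)); boxes(*a); tabs(*a)
cv2.imwrite('pics/w8b.png',cv2.resize(a[0],(800,600),interpolation=2)[:,:,::-1])
E
```

```text
17.4 [ 0.6348 -0.0519  0.2533]
box [ 0.6346 -0.0651] size [0.0588 0.0836] yaw -0.3 
box [ 0.6341 -0.159 ] size [0.0598 0.0843] yaw -0.5 
box [0.6325 0.0272] size [0.0601 0.083 ] yaw 0.1 
rail near edge x 0.6829 slope -0.0097 far 0.6943
```

View pics/w8b.png

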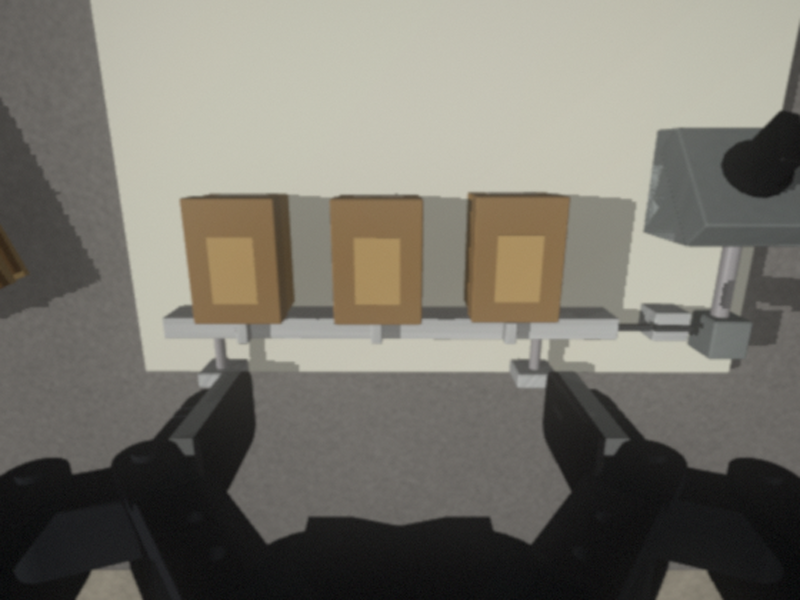

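All three boxes stand in a row at the rail, squared on the tabs near (243,330), (377,330) and (510,330). The left one has the largest gap, about 4 mm, so I'll nudge it with closed fingers.

>>> servo_tool --steps '[{"tx": -3, "ty": 3, "tz": 0, "yaw": 0, "claw": 4}, {"tx": -3, "ty": 3, "tz": -1, "yaw": 0, "claw": 0}, {"tx": -1.5, "ty": 1.9, "tz": -3, "yaw": 0, "claw": 0}, {"tx": 0, "ty": 0, "tz": -4, "yaw": 0, "claw": 0}, {"tx": 0, "ty": 0, "tz": -4, "yaw": 0, "claw": 0}, {"tx": 0, "ty": 0, "tz": -4, "yaw": 0, "claw": 0}, {"tx": 0, "ty": 0, "tz": -3, "yaw": 0, "claw": 0}, {"tx": 0, "ty": 0, "tz": -1.5, "yaw": 0, "claw": 0}, {"tx": 0, "ty": 0, "tz": 0, "yaw": 0, "claw": 0}, {"tx": 0.6, "ty": 0, "tz": 0, "yaw": 0, "claw": 0}, {"tx": 0.6, "ty": 0, "tz": 0, "yaw": 0, "claw": 0}, {"tx": 0.4, "ty": 0, "tz": 0, "yaw": 0, "claw": 0}, {"tx": 0.2, "ty": 0, "tz": 0, "yaw": 0, "claw": 0}, {"tx": 0.15, "ty": 0, "tz": 0, "yaw": 0, "claw": 0}, {"tx": 0, "ty": 0, "tz": 0, "yaw": 0, "claw": 0}, {"tx": 0, "ty": 0, "tz": 0, "yaw": 0, "claw": 0}]'

```text
time_s: 19.0
position: [0.5795, 0.0277, 0.05]
tool_rot: [[-1.0, -0.0, -0.0], [-0.0, 1.0, -0.0], [0.0, -0.0, -1.0]]
ft_force: [0.7, -0.5, 0.8]
grip_width: 0.0001
gripper_force: 0.0
```

>>> servo_tool --steps '[{"tx": 0.1, "ty": 0, "tz": 0, "yaw": 0, "claw": 0}, {"tx": 0.1, "ty": 0, "tz": 0, "yaw": 0, "claw": 0}, {"tx": 0, "ty": 0, "tz": 0, "yaw": 0, "claw": 0}]'

```text
time_s: 19.3
position: [0.5813, 0.0278, 0.0499]
tool_rot: [[-1.0, -0.0, -0.001], [-0.0, 1.0, 0.0], [0.001, 0.0, -1.0]]
ft_force: [-2.7, 0.0, 2.1]
grip_width: 0.0001
gripper_force: 1.4
```

```bash
python3 - <<'E'
from h import *
o=env.observe(); print(o['ft_force'].round(1),o['position'].round(4))
a=grab('wrist'); boxes(*a); b=grab('top'); boxes(*b)
E
```

```text
[-2.7  0.   2.1] [0.5813 0.0278 0.0499]
box [ 0.5946 -0.0618] size [0.0229 0.0566] yaw -61.6 edge
box [ 0.6343 -0.0726] size [0.0438 0.0836] yaw 4.1 
box [ 0.6339 -0.1589] size [0.058  0.0832] yaw 0.7
```

>>> servo_tool --steps '[{"tx": 0.1, "ty": 0, "tz": 0, "yaw": 0, "claw": 0}, {"tx": 0.1, "ty": 0, "tz": 0, "yaw": 0, "claw": 0}, {"tx": 0, "ty": 0, "tz": 0, "yaw": 0, "claw": 0}]'

```text
time_s: 19.7
position: [0.5838, 0.0277, 0.0499]
tool_rot: [[-1.0, 0.0, 0.0], [0.0, 1.0, 0.0], [-0.0, 0.0, -1.0]]
ft_force: [-2.3, -0.1, 2.0]
grip_width: 0.0002
gripper_force: 1.0
```

>>> servo_tool --steps '[{"tx": -1.5, "ty": 0, "tz": 0, "yaw": 0, "claw": 0}, {"tx": -1.5, "ty": 0, "tz": 3, "yaw": 0, "claw": 0}, {"tx": -1.5, "ty": 1, "tz": 4, "yaw": 0, "claw": 4}, {"tx": -0.9, "ty": 2, "tz": 4, "yaw": 0, "claw": 8}, {"tx": 0, "ty": 2.2, "tz": 4, "yaw": 0, "claw": 8}, {"tx": 0, "ty": 0, "tz": 4.3, "yaw": 0, "claw": 8}, {"tx": 0, "ty": 0, "tz": 0, "yaw": 0, "claw": 8}, {"tx": 0, "ty": 0, "tz": 0, "yaw": 0, "claw": 8}]'

```text
time_s: 20.5
position: [0.53, 0.0797, 0.2434]
tool_rot: [[-1.0, -0.0, 0.002], [-0.0, 1.0, -0.0], [-0.002, -0.0, -1.0]]
ft_force: [-0.3, 0.1, -0.8]
grip_width: 0.0797
gripper_force: 0.0
```

```bash
python3 - <<'E'
from h import *
a=grab('wrist','w9'); o=env.observe(); print(o['time_s'],o['position'].round(4)); boxes(*a); ptr(a[0],a[2]); b=grab('top','t9'); boxes(*b)
E
```

```text
20.55 [0.5296 0.0796 0.2422]
box [0.6346 0.0288] size [0.0594 0.0842] yaw 0.0 
box [ 0.6214 -0.0635] size [0.0598 0.0618] yaw 0.1 
box [ 0.6329 -0.1575] size [0.0617 0.0852] yaw -0.6 edge
dark [31, 2, 21, 9, 147] [[0.6668 0.1481 0.041 ]]
dark [0, 4, 2, 11, 13] [[0.6711 0.1047 0.041 ]]
dark [5, 19, 21, 4, 81] [[0.6848 0.1208 0.041 ]]
dark [29, 20, 24, 4, 93] [[0.6859 0.1493 0.041 ]]
box [ 0.6341 -0.0641] size [0.0586 0.0801] yaw -1.0 
box [ 0.6344 -0.1587] size [0.0584 0.0823] yaw 1.1
```

>>> servo_tool --steps '[{"tx": 4, "ty": -2.5, "tz": 2, "yaw": 0, "claw": 8.5}, {"tx": 4, "ty": -3, "tz": 2, "yaw": 0, "claw": 8.5}, {"tx": 4, "ty": -3, "tz": 0, "yaw": 0, "claw": 8.5}, {"tx": 4, "ty": -3, "tz": 0, "yaw": 0, "claw": 8.5}, {"tx": 3, "ty": -3, "tz": 0, "yaw": 0, "claw": 8.5}, {"tx": 0, "ty": 0, "tz": 0, "yaw": 0, "claw": 8.5}, {"tx": 0, "ty": 0, "tz": 0, "yaw": 0, "claw": 8.5}]'

```text
time_s: 21.3
position: [0.7161, -0.0635, 0.2781]
tool_rot: [[-1.0, 0.001, -0.004], [0.001, 1.0, 0.001], [0.004, 0.001, -1.0]]
ft_force: [-0.0, 0.9, 0.2]
grip_width: 0.0849
gripper_force: 0.0
```

```bash
python3 - <<'E'
from h import *
a=grab('wrist','w10'); o=env.observe(); print(o['time_s'],o['position'].round(4)); boxes(*a); tabs(*a)
cv2.imwrite('pics/w10b.png',cv2.resize(a[0],(800,600),interpolation=2)[:,:,::-1])
E
```

```text
21.35 [ 0.7156 -0.0625  0.2794]
box [0.6372 0.027 ] size [0.0602 0.0828] yaw -0.0 
box [ 0.6353 -0.0651] size [0.0586 0.0825] yaw -0.0 
box [ 0.6353 -0.1594] size [0.0589 0.0824] yaw -0.0 
rail near edge x 0.6794 slope 0.0093 far 0.6949
```

View pics/w10b.png

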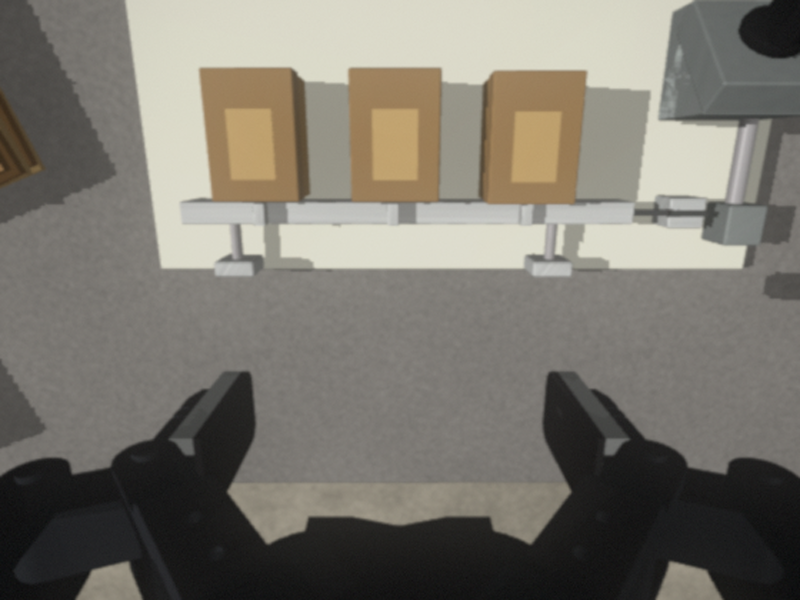

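The overhead view shows all three boxes square at the rail, with gaps under about 2 mm, centring errors of 2 mm or less, and the pointer and mark level near (660,212). The job is ready to hand in.

```bash
python3 -c "
from rig import env
print(env.close_job())"
```

```text
the job is handed in; nothing more can be done
None
```

I handed the job in after about 21 s of robot time: the last measurements had the pointer about 1 mm from the mark and all three boxes square on their tabs, within 2 mm of the rail and about 2 mm of centre; no verdict came back.

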